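Unstack the bench set and interlock the empty tote

TASK

Take the delivered stack apart and set each thing down gently, dropping nothing: the glass jar upright in the round dish, the metal block flat in the shorter dock, the tube rack standing in the longer dock, each lengthways inside its rim. Then put the emptied tote on top of the other empty tote, turned end for end so that it interlocks and stands level on the ledges rather than nesting.

Things in the scene. Friction and masses are not known exactly. Their poses are not given: they have to be found in the camera images.
- jar_mid (a point): Round amber glass jar with a white cap, 42 mm diameter, 60 mm high; on top of the stack at the start (standing on the metal block). The point is at its centre, 30 mm above its base; z is up.
- block_mid (a point): Metal cooling block, 72 x 44 x 50 mm high (x long side, y short side, z up), six holes in its top; in the stack under the jar and on the rack. The point is at its centre, 25 mm above its base.
- rack_mid (a point): White plastic tube rack, 100 x 44 x 85 mm high (x long, y short side, z up), eight holes on top, closed sides over the upper 45 mm; stands inside the tote under the block, its base 3 mm above the tote's underside, its top 48 mm above the tote's rim. Point: its centre, 42.5 mm above its base. Grip high, so that the fingers clear the tote's rim.
- tote_mid (a point): Loose grey tote under the stack, on the bench, 164 x 68 x 40 mm high, walls 3 mm; the lowest 14 mm is narrower (150 x 54). One foot mid -x end, two feet at the +x corners; inside, 6 mm under the rim, one ledge mid +x end, two at the -x corners. Point: centre, 20 mm above its underside; x lengthways, z up. Grip across the 68 mm, fingertips 8 mm or more above its underside to clear the other's rim.
- round_dock_seat (a point): Round dish fixed to the bench for the jar: black rim, steel floor, inner diameter 60 mm, outer 72 mm, rim 4 mm above its floor. The point is the centre of its floor, 4 mm above the bench.
- short_dock_seat (a point): Shorter rectangular dock fixed to the bench for the metal block: steel floor with a black rim 4 mm wide and 4 mm above the floor, 92 x 64 mm inside (x long, y short). The point is the centre of its floor, 4 mm above the bench.
- long_dock_seat (a point): Longer rectangular dock fixed to the bench for the tube rack: same make as the shorter, 120 x 64 mm inside (x long, y short). The point is the centre of its floor, 4 mm above the bench.
- twin_mid (a point): Empty grey tote fixed to the bench, same in every measure as the loose one; point and axes likewise (centre, 20 mm above its underside, x to the end with the single ledge). A tote set on it with x axes opposed stands with its feet on the ledges, inside the rim with 4 mm play all round, 34 mm higher than this one; with x axes the same way it sinks in and nests, only 26 mm higher.
Mind the look-alikes: they are no part of the job. Leave any blue or yellow look-alike of the part that bears round_dock_seat alone.

How it is judged:
By the outcome, as a careful person would: the job done as asked, in the order asked, and still so for the second after the job is handed in, with the robot touching nothing.
It also fails if it takes over 128 s, if anything falls off the work surface, if the arm or the gripper's body presses on something with over 40 N, if the wrist force passes 120 N, or if a joint passes its speed limit or range.

ROBOT

A 6-joint arm with a two-finger parallel gripper is mounted at the origin on the work surface. World frame = base frame: x ahead of the robot, y to its left, z up, the work surface at z = 0. Lengths are in m, angles in degrees, forces in N, time in s.
With the tool pointing down it reaches from about 0.375 to 0.9 m from the base axis. Payload 3.1 kg.
Tool frame: the origin (TCP) lies between the finger pads; the fingertips stand bot.tip_extent ahead of it and the grasp point (between the pads) lies 2 mm behind it (bot.tip_extent is the distance from the TCP to the fingertips, in m); z points along the fingers, y is the direction in which the jaws open and shut (so a half turn about z gives the same grasp; the last joint's range is limited). The gripper opens to 87 mm and grips with 3 to 60 N. Pads are 19 mm wide; open, the fingers measure 117 mm over their backs; the gripper's body (75 mm by 190 mm) begins 51 mm behind the grasp point.
Start: joints at [-74.284, 30.224, 82.088, -0, 67.689, -10.227], TCP at [0.273, -0.562, 0.24] pointing down, gripper open.
Joint ranges: [-176.69, 176.69], [-43.24, 126.21], [12.49, 139.97], [-82, 262], [0, 151.66], [-163.58, 163.58]. Speed limits (degrees/s): [159.86, 159.86, 180, 180, 180, 180].

INTERFACE

Orientations are given as a 3x3 rotation matrix whose columns are the frame's x, y, z axes.
In Python, from rig import bot, imaging, recognise, masks_of, mark_of gives the robot as it stands.
- The arm moves only by the tool send_rows, never from a script. Its argument "plan" is a list that holds one entry, the list of rows, each a list of 5 numbers: the shift along the world's x, y, z normalised to -1 to 1, where 1 is 0.03 m, then the turn about the world's z normalised to -1 to 1, where 1 is 0.1 rad, then the closure, from -1 (fully open) to 1 (shut). A call has 1 to 20 rows; each row shifts and turns the commanded pose from where the row before left it; what a row does not reach is not made up. A row lasts 1/10 s, in which the tool goes at most 50 mm and 8.59 degrees, less where a joint would pass 70% of its speed; a pose out of reach is approached as far as the arm can. A call with a number of a shift or a turn outside -1 to 1 is refused whole. A call with a gripper value outside its range is refused whole. The fingers move at their own pace and stop on an object; the grip force is fixed at half the most. Time passes only in rows, so rows that do not move let the fingers close. It gives the time, the measured TCP pose, the force and the opening at its end, in the units of the state.
- bot.read_state(): the state, without advancing time (a new reading comes with each control period).
- imaging.capture(name): name is "scene" or "top"; returns a dict with "img" (420x560x3 uint8, blue, green, red), "mtx" (3x3 intrinsics, pixels), "pose" (4x4, takes a point from camera to world coordinates). Camera axes: x right, y down, z forward; pixel columns grow to the right and rows downward; lengths in m; the calibration is good to about 2 mm. A picture is of the moment at which its call begins. There is no depth.
- bot.hand_in(): hands the job in, once; it reports no verdict.
Trained networks look in the newest picture that a camera, given by its name, has taken for a name from the list of things; names that differ only in an ending like _2 or _b are one class to them, and where a whole thing is asked for, a point or a joint stands for the part that bears it (a point fixed in the world has none). Each returns a list of dicts, best first, with "conf" (0 to 1); they miss things now and then, are a little off and sometimes report something else, mostly with a low value. They report only what shows in the picture. A call takes as long as a camera call. They do not tell look-alikes from the thing itself.
- recognise(camera, target): "at" ([x, y, z] in m, in world coordinates, good to about 4 mm: the middle of the surface that is visible of it).
- masks_of(camera, target): "region" (420x560 bool, what is visible of it).
- mark_of(camera, target): "at" ([x, y, z] in m, in world coordinates, good to about 4 mm: a listed point, or the origin of a listed thing).
The state is a dict: "time_s": time; "joint_positions": joint angles; "qvel": joint speeds; "tau": joint torques, N m; "position": TCP position; "tcp_rot": TCP orientation; "force": force on the tool from outside, world axes, zero at the start; "moment": the same for the moment, N m; "opening": opening from 0.0 (shut) to 1.0 (fully open).
Only numpy, scipy, OpenCV 4.12 (cv2) and the standard library are available. Lean on these libraries where they do the work, as an engineer would, in place of code of your own. Each camera call takes 0.05 s, during which the arm holds its last target.

## Working session

There is one attempt and no reset: what is moved stays moved. The work goes in short steps, Python scripts to look and compute and a tool call to move; the robot and the scene stay as the last step left them, time stands still between calls to the robot, and variables do not carry over. Pictures are saved under pics/ and viewed, and the job is handed in when it is done.

Besides the shell and the picture viewer there is one more tool, called after "Request:" as name([rows], argument=value, ...), one row to a line, values as JSON. send_rows: Moves the arm, as the interface text tells. Its arguments: {"type":"object","properties":{"plan":{"type":"array"}},"required":["plan"]}

```bash
ls; mkdir -p pics; cat > h.py <<'E'
import numpy as np, cv2
from rig import bot, imaging, recognise, masks_of, mark_of
def proj(c,p):
    T=np.linalg.inv(c["pose"]); q=T[:3,:3]@np.asarray(p,float)+T[:3,3]; u=c["mtx"]@q; return u[:2]/u[2]
def ray(c,u,v,z):
    d=c["pose"][:3,:3]@(np.linalg.inv(c["mtx"])@np.array([u,v,1.])); o=c["pose"][:3,3]; return o+d*(z-o[2])/d[2]
E
python3 - <<'E'
from h import *
np.set_printoptions(precision=4,suppress=True)
s=bot.read_state(); print(s["time_s"],s["position"],s["tcp_rot"],s["force"],s["opening"],bot.tip_extent)
for n in("scene","top"):
    c=imaging.capture(n); cv2.imwrite(f"pics/{n}0.png",c["img"]); print(n,c["pose"],c["mtx"])
    for t in "jar_mid block_mid rack_mid tote_mid round_dock_seat short_dock_seat long_dock_seat twin_mid".split():
        for r in mark_of(n,t)[:4]: print(n,t,np.array(r["at"]),round(r["conf"],2),proj(c,r["at"]))
print(bot.read_state()["time_s"])
E
```

```text
pics
0.0 [ 0.2733 -0.5613  0.2386] [[ 0.8992  0.4375 -0.0006]
 [ 0.4375 -0.8992  0.002 ]
 [ 0.0004 -0.002  -1.    ]] [-0.1694  0.2195 -0.2711] 1.0018718962982918 0.017
scene [[-0.2267  0.7586 -0.6108  1.1032]
 [ 0.974   0.1738 -0.1457  0.1533]
 [-0.0044 -0.6279 -0.7783  0.862 ]
 [ 0.      0.      0.      1.    ]] [[381.2393   0.     275.497 ]
 [  0.     381.2393 209.9847]
 [  0.       0.       1.    ]]
scene jar_mid [ 0.5103 -0.0112  0.1701] 0.85 [266.0778 191.8709]
scene jar_mid [ 0.5024 -0.3574  0.0007] 0.44 [152.8909 208.7129]
scene block_mid [ 0.5124 -0.0113  0.1128] 0.78 [266.3721 207.4747]
scene block_mid [ 0.5142 -0.0124  0.0191] 0.73 [266.6114 229.65  ]
scene rack_mid [ 0.5137 -0.0134  0.0476] 0.89 [266.0529 223.1615]
scene tote_mid [ 0.5141 -0.0097  0.0185] 0.73 [267.5858 229.9297]
scene round_dock_seat [0.5812 0.0972 0.0061] 0.91 [301.3634 260.534 ]
scene round_dock_seat [0.6049 0.2483 0.0038] 0.88 [358.7082 280.535 ]
scene round_dock_seat [0.4969 0.1969 0.0047] 0.75 [343.3785 241.7531]
scene round_dock_seat [0.3851 0.1921 0.0035] 0.63 [346.2263 210.3403]
scene short_dock_s
[... 393 characters left out ...]
   1.    ]] [[474.1156   0.     279.6078]
 [  0.     474.1156 212.7172]
 [  0.       0.       1.    ]]
top block_mid [ 0.5106 -0.0102  0.1153] 0.52 [288.8186 199.8906]
top tote_mid [ 0.5164 -0.011   0.0179] 0.75 [289.305 201.392]
top round_dock_seat [0.6108 0.2516 0.0053] 0.84 [193.6155 164.916 ]
top round_dock_seat [0.3825 0.1938 0.0035] 0.77 [211.7724 249.6871]
top round_dock_seat [0.4972 0.1976 0.0071] 0.67 [211.7306 206.9759]
top round_dock_seat [0.5821 0.1037 0.0065] 0.62 [247.5175 176.5789]
top long_dock_seat [ 0.533  -0.1846  0.001 ] 0.63 [353.9353 197.4444]
top twin_mid [0.4585 0.3569 0.0182] 0.82 [151.1733 219.5634]
top twin_mid [ 0.5307 -0.1841  0.0015] 0.23 [353.7605 198.2703]
0.9
```

View pictures.

```bash
python3 - <<'E'
import cv2
a=cv2.imread("pics/scene0.png"); b=cv2.imread("pics/top0.png")
cv2.imwrite("pics/scene0b.png",cv2.resize(a[150:330,120:460],(800,424),interpolation=cv2.INTER_CUBIC))
cv2.imwrite("pics/top0b.png",cv2.resize(b[130:290,120:460],(800,376),interpolation=cv2.INTER_CUBIC))
E
```

```text
(no output)
```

View pics/scene0.png

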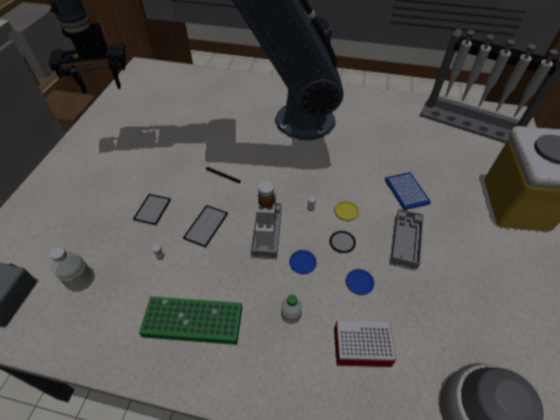

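View pics/top0.png

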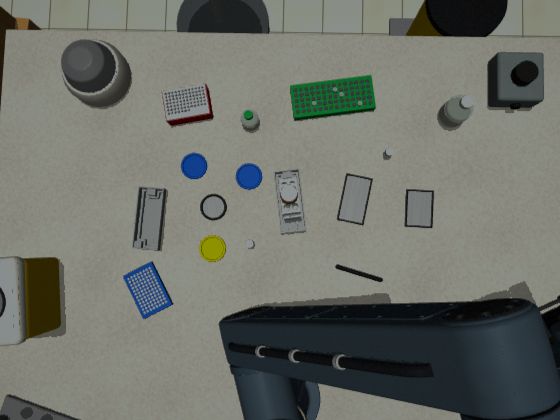

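```bash
sleep 0
```

```text
(no output)
```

View pics/scene0b.png

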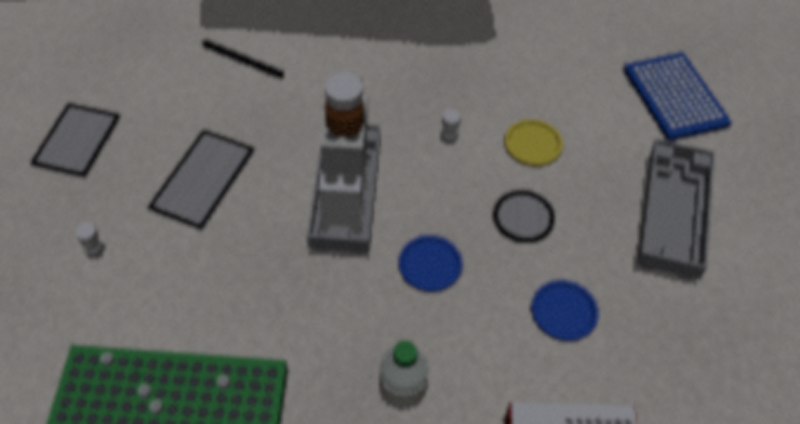

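View pics/top0b.png

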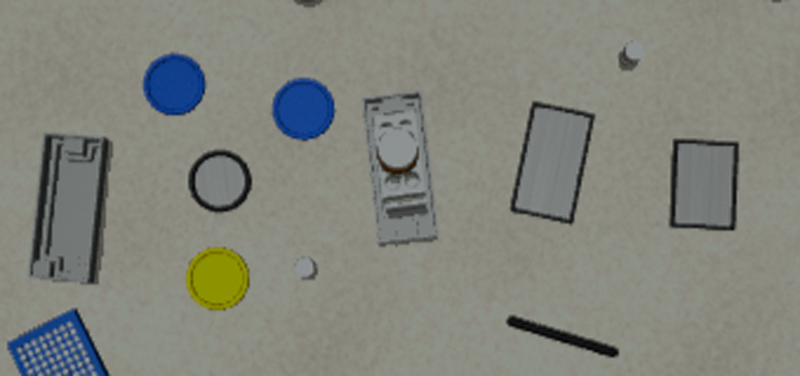

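```bash
python3 - <<'E'
import cv2, numpy as np
a=cv2.imread("pics/scene0.png"); b=cv2.imread("pics/top0.png")
def cr(i,y0,y1,x0,x1,s): return cv2.convertScaleAbs(cv2.resize(i[y0:y1,x0:x1],None,fx=s,fy=s,interpolation=cv2.INTER_CUBIC),alpha=1.6)
A=cr(b,160,260,265,315,6);B=cr(b,170,270,125,175,6)
cv2.imwrite("pics/z1.png",np.hstack([A,B]))
A=cr(a,175,265,230,300,6);B=cr(a,195,285,380,435,6)
cv2.imwrite("pics/z2.png",np.hstack([A,B]))
E
```

```text
(no output)
```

View pics/z1.png

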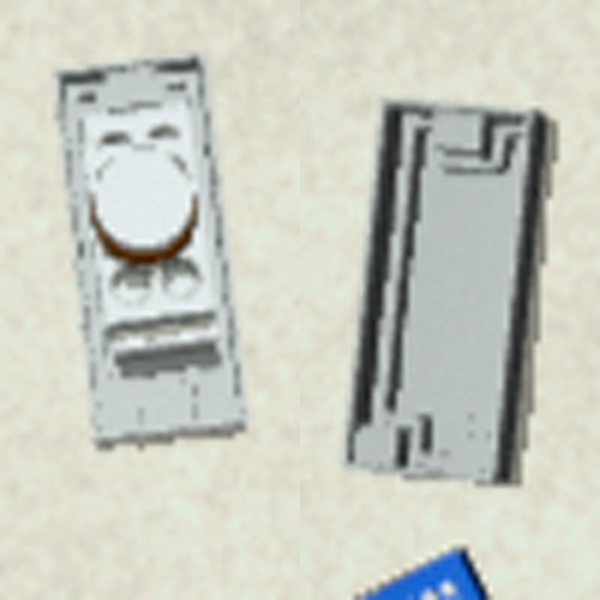

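View pics/z2.png

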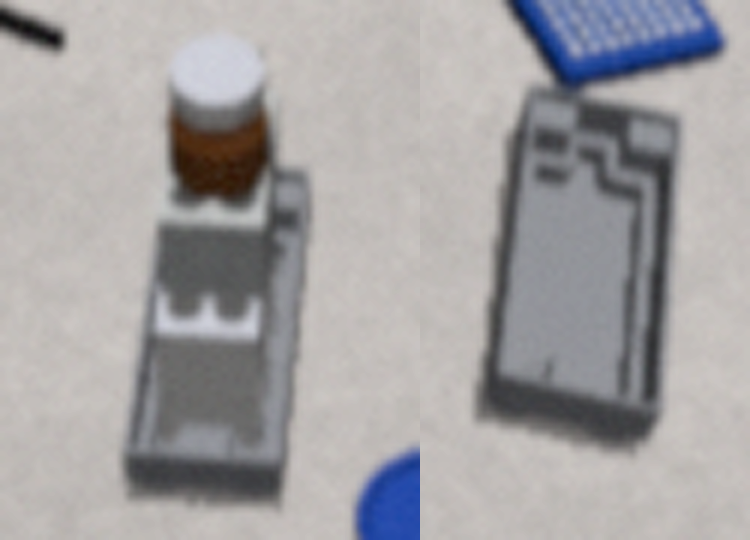

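```bash
python3 - <<'E'
from h import *
import pickle
D={}
for n in("scene","top"):
    c=imaging.capture(n); D[n]={"c":c}
    for t in "jar_mid block_mid rack_mid tote_mid round_dock_seat short_dock_seat long_dock_seat twin_mid".split():
        m=masks_of(n,t); D[n][t]=m
        for r in m: 
            v,u=np.nonzero(r["region"]); print(n,t,round(r["conf"],2),len(u),u.mean().round(1),v.mean().round(1),u.min(),u.max(),v.min(),v.max())
pickle.dump(D,open("m0.pkl","wb"))
print(bot.read_state()["time_s"])
E
```

```text
scene jar_mid 0.72 400 265.8 193.3 258 274 180 206
scene block_mid 0.65 302 265.3 213.9 256 275 204 223
scene rack_mid 0.6 426 264.9 234.6 255 275 222 248
scene tote_mid 0.61 466 267.3 238.9 251 281 203 256
scene tote_mid 0.36 397 265.7 193.7 258 273 180 207
scene round_dock_seat 0.93 535 302.5 260.8 289 316 249 273
scene round_dock_seat 0.86 593 359.3 281.4 346 373 268 294
scene round_dock_seat 0.83 398 346.3 209.6 334 358 200 219
scene round_dock_seat 0.76 492 342.1 240.8 329 355 230 252
scene round_dock_seat 0.6 433 264.9 234.5 255 275 222 248
scene short_dock_seat 0.56 772 151.5 208.7 133 169 193 224
scene long_dock_seat 0.83 1014 205.2 225.5 184 226 205 246
scene twin_mid 0.97 1601 407.4 238.4 391 424 209 267
top jar_mid 0.67 248 288.3 193.9 280 296 185 203
top block_mid 0.88 255 289.9 204.3 279 300 183 214
top rack_mid 0.74 192 289.2 199.9 278 300 178 220
top tote_mid 0.95 994 290.3 202.4 274 306 168 232
top round_dock_seat 0.84 543 248.5 175.7 236 261 163 188
top round_dock_seat 0.68 564 212.1 248.0 199 225 235 261
top round_dock_seat 0.57 516 213.4 206.6 201 226 194 219
top round_dock_seat 0.57 510 193.4 165.1 181 206 153 177
top short_dock_seat 0.7 1042 419.0 208.0 405 433 189 227
top long_dock_seat 0.6 1277 354.4 198.9 337 371 174 224
top twin_mid 0.69 1821 148.3 217.5 132 165 186 249
1.8
```

```bash
cat > fit.py <<'E'
from h import *
from scipy.optimize import minimize
S=6
def box(l,w,z0,z1): return np.array([[sx*l/2,sy*w/2,z] for sx in(-1,1) for sy in(-1,1) for z in(z0,z1)])
def cyl(r,z0,z1): return np.array([[r*np.cos(a),r*np.sin(a),z] for a in np.linspace(0,6.283,40) for z in(z0,z1)])
M={"jar_mid":[cyl(.021,-.03,.03)],"block_mid":[box(.072,.044,-.025,.025)],"rack_mid":[box(.1,.044,-.0425,.0425)],
"tote_mid":[np.vstack([box(.164,.068,-.006,.02),box(.15,.054,-.02,-.006)])],
"round_dock_seat":[cyl(.036,-.004,.004)],"short_dock_seat":[box(.1,.072,-.004,.004)],"long_dock_seat":[box(.128,.072,-.004,.004)]}
M["twin_mid"]=M["tote_mid"]
def pts(c,name,p,z):
    P=M[name][0]; a=p[2]; R=np.array([[np.cos(a),-np.sin(a),0],[np.sin(a),np.cos(a),0],[0,0,1]])
    W=P@R.T+[p[0],p[1],z]
    T=np.linalg.inv(c["pose"]); q=W@T[:3,:3].T+T[:3,3]; u=q@c["mtx"].T; return u[:,:2]/u[:,2:]
def render(c,name,p,z,shape=(420,560)):
    uv=cv2.convexHull(pts(c,name,p,z).astype(np.float32))
    im=np.zeros((shape[0]*S,shape[1]*S),np.uint8)
    cv2.fillConvexPoly(im,np.round(((uv+.5)*S-.5)*16).astype(np.int32),255,shift=4)
    return cv2.resize(im,(shape[1],shape[0]),interpolation=cv2.INTER_AREA)/255.
def fit(views,name,p0,z,yaw=True):
    # views: list (cam, mask, occluder mask)
    def cost(v):
        p=[v[0],v[1],v[2] if yaw else 0]
        s=0
        for c,m,o in views:
            r=render(c,name,p,z); s+=(np.abs(r-m)*(~o)).sum()
        return s
    x0=np.array(p0,float); sim=np.array([x0,x0+[.006,0,0],x0+[0,.006,0],x0+[0,0,.12]])
    r=minimize(cost,x0,method="Nelder-Mead",options=dict(initial_simplex=sim,xatol=2e-4,fatol=.5))
    return r.x,r.fun
E
python3 - <<'E'
from fit import *
import pickle
D=pickle.load(open("m0.pkl","rb"))
Z=dict(jar_mid=.168,block_mid=.113,rack_mid=.0455,tote_mid=.02,round_dock_seat=.004,short_dock_seat=.004,long_dock_seat=.004,twin_mid=.02)
P0=dict(jar_mid=(.51,-.011,0),block_mid=(.51,-.011,.08),rack_mid=(.515,-.011,.08),tote_mid=(.515,-.011,.08),round_dock_seat=(.497,.197,0),short_dock_seat=(.504,-.36,0),long_dock_seat=(.53,-.185,-.17),twin_mid=(.46,.357,-.05))
idx={("scene","round_dock_seat"):3,("top","round_dock_seat"):2}
def reg(n,t): return D[n][t][idx.get((n,t),0)]["region"]
stack=["jar_mid","block_mid","rack_mid","tote_mid"]
E0=np.zeros((420,560),bool); k=np.ones((3,3),np.uint8)
for t in P0:
    for sel in (("scene",),("top",),("scene","top")):
        vs=[]
        for n in sel:
            o=E0.copy()
            if t in stack:
                for q in stack[:stack.index(t)]: o|=reg(n,q)
                o=cv2.dilate(o.astype(np.uint8),k).astype(bool)
            vs.append((D[n]["c"],reg(n,t),o))
        x,f=fit(vs,t,P0[t],Z[t],t not in("jar_mid","round_dock_seat"))
        print(t,sel,x[:2].round(4),np.degrees(x[2]).round(1),round(f,1))
E
```

```text
jar_mid ('scene',) [ 0.5117 -0.0116] 1.8 66.0
jar_mid ('top',) [ 0.5178 -0.0088] -5.2 57.6
jar_mid ('scene', 'top') [ 0.5166 -0.0101] -3.0 127.9
block_mid ('scene',) [ 0.5057 -0.0144] 11.5 22.7
block_mid ('top',) [ 0.5133 -0.0108] 9.6 36.0
block_mid ('scene', 'top') [ 0.5127 -0.0116] 10.0 105.7
rack_mid ('scene',) [ 0.5073 -0.0153] 9.3 39.0
rack_mid ('top',) [ 0.5194 -0.0106] 9.7 28.3
rack_mid ('scene', 'top') [ 0.5188 -0.0123] 9.4 115.0
tote_mid ('scene',) [ 0.5112 -0.0137] 8.4 78.9
tote_mid ('top',) [ 0.5168 -0.0122] 7.8 83.9
tote_mid ('scene', 'top') [ 0.5161 -0.0124] 8.0 203.7
round_dock_seat ('scene',) [0.4933 0.1929] 6.0 27.2
round_dock_seat ('top',) [0.4985 0.1933] 2.0 56.6
round_dock_seat ('scene', 'top') [0.4956 0.1929] 4.3 122.7
short_dock_seat ('scene',) [ 0.5036 -0.3595] -1.7 47.5
short_dock_seat ('top',) [ 0.5086 -0.3577] -1.7 35.2
short_dock_seat ('scene', 'top') [ 0.5076 -0.3582] -2.0 128.9
long_dock_seat ('scene',) [ 0.5251 -0.1862] -10.4 43.5
long_dock_seat ('top',) [ 0.5297 -0.1855] -10.7 54.8
long_dock_seat ('scene', 'top') [ 0.5285 -0.1862] -10.2 148.5
twin_mid ('scene',) [0.4582 0.3592] -3.4 49.3
twin_mid ('top',) [0.4631 0.3618] -3.2 80.7
twin_mid ('scene', 'top') [0.4616 0.3603] -3.3 233.4
```

Request:
send_rows([
  [[0.4,0.9,0.1,0.56,-1],[0.4,0.92,0.1,0.56,-1],[0.4,0.92,0.1,0.56,-1],[0.4,0.92,0.1,0.56,-1],[0.4,0.92,0.1,0.56,-1],[0.4,0.92,0.1,0.56,-1],[0.4,0.92,0.1,0.56,-1],[0.4,0.92,0.1,0.56,-1],[0.4,0.92,0.1,0.56,-1],[0.4,0.92,0.1,0.56,-1],[0.4,0.92,0,0.56,-1],[0.4,0.92,0,0.56,-1],[0.4,0.92,0,0.56,-1],[0.4,0.92,0,0.56,-1],[0.4,0.92,0,0.56,-1],[0.4,0.92,0,0.56,-1],[0.4,0.92,0,0.56,-1],[0.4,0.92,0,0.56,-1],[0.4,0.92,0,0.56,-1],[0.4,0.92,0,0.56,-1]],
])

```text
time_s: 3.8
position: [0.5139, -0.0094, 0.2698]
tcp_rot: [[-0.004, 1.0, 0.001], [1.0, 0.004, -0.0], [-0.0, 0.001, -1.0]]
force: [0.8, -0.7, 0.2]
opening: 1.005
```

Request:
send_rows([
  [[0,0,0,0,-1],[0,0,0,0,-1]],
])

```text
time_s: 4.0
position: [0.5134, -0.0102, 0.2695]
tcp_rot: [[-0.003, 1.0, -0.0], [1.0, 0.003, -0.0], [-0.0, -0.0, -1.0]]
force: [-0.6, -0.1, 0.3]
opening: 0.999
```

```bash
python3 - <<'E'
from h import *
s=bot.read_state(); o=[]
for n in("scene","top"):
    c=imaging.capture(n); im=c["img"].copy()
    p=np.array(s["position"])
    for q in (p,p+[0,0,-.017],p+[.0435,0,-.017],p-[.0435,0,.017]):
        u=proj(c,q); print(n,u.round(1))
    o.append(cv2.convertScaleAbs(cv2.resize(im[130:250,220:320],None,fx=4,fy=4,interpolation=cv2.INTER_CUBIC),alpha=1.6))
cv2.imwrite("pics/a1.png",np.hstack(o))
E
```

```text
scene [265.1 163.1]
scene [265.3 168.6]
scene [260.5 182.4]
scene [269.9 155.6]
top [288.6 191.4]
top [288.6 192.3]
top [289.1 172.4]
top [288.1 212.3]
```

View pics/a1.png

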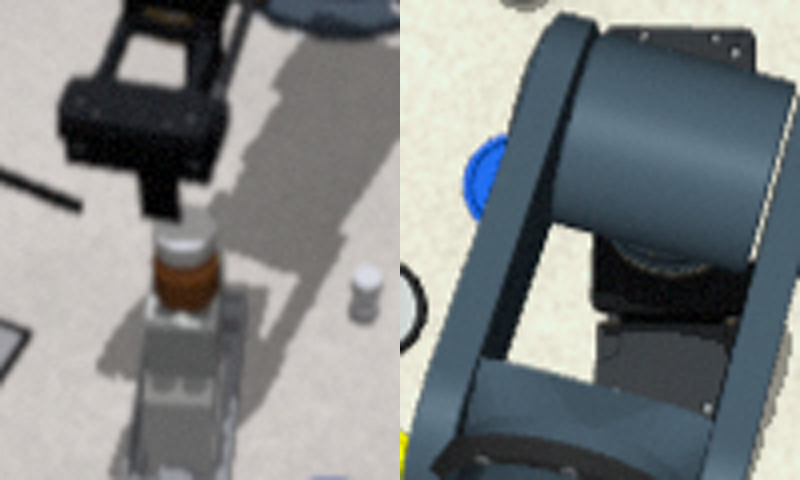

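Request:
send_rows([
  [[0.1,0,-0.5,0,-1],[0,0,-0.6,0,-1],[0,0,-0.6,0,-1],[0,0,-0.6,0,-1],[0,0,-0.5,0,-1],[0,0,-0.3,0,-1],[0,0,-0.2,0,-1],[0,0,0,0,-1],[0,0,0,0,-0.2]],
])

```text
time_s: 5.0
position: [0.5168, -0.0109, 0.171]
tcp_rot: [[-0.002, 1.0, 0.001], [1.0, 0.002, -0.0], [-0.0, 0.001, -1.0]]
force: [0.3, 0.1, -0.4]
opening: 0.969
```

```bash
python3 - <<'E'
from h import *
s=bot.read_state();print(s["time_s"],s["position"],s["opening"]);o=[]
for n in("scene",):
    c=imaging.capture(n); im=c["img"].copy()
    o.append(cv2.convertScaleAbs(cv2.resize(im[130:250,220:320],None,fx=5,fy=5,interpolation=cv2.INTER_CUBIC),alpha=1.6))
cv2.imwrite("pics/a2.png",np.hstack(o))
E
```

```text
5.0 [ 0.51681006 -0.01091815  0.17102078] 0.9689007503247269
```

View pics/a2.png

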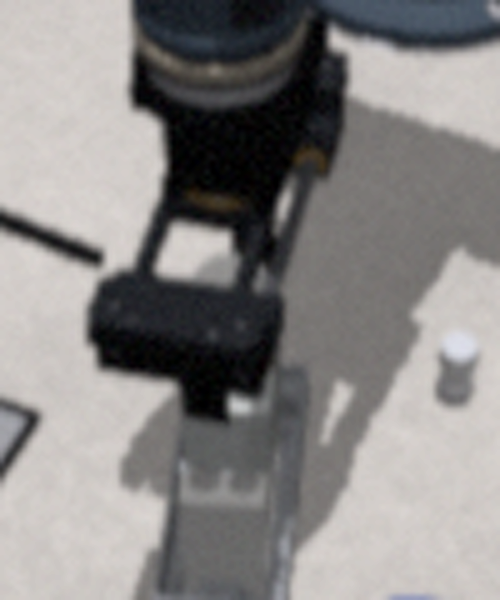

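Request:
send_rows([
  [[0,0,0,0,1],[0,0,0,0,1],[0,0,0,0,1],[0,0,0,0,1],[0,0,0,0,1],[0,0,0,0,1],[0,0,0,0,1],[0,0,0,0,1]],
])

```text
time_s: 5.85
position: [0.5165, -0.0106, 0.1706]
tcp_rot: [[-0.002, 1.0, 0.0], [1.0, 0.002, 0.0], [0.0, 0.0, -1.0]]
force: [0.1, -0.4, 1.1]
opening: 0.471
```

Request:
send_rows([
  [[0,0,0.2,0,1],[0,0,0.5,0,1],[0,0,0.8,0,1],[0,0,0.5,0,1],[0,0.3,0.2,0,1],[0,0.6,0,0,1],[-0.1,0.8,0,0,1],[-0.1,0.9,0,0,1],[-0.1,0.9,0,0,1],[-0.1,0.9,0,0,1],[-0.1,0.9,-0.4,0,1],[-0.1,0.7,-0.6,0,1],[0,0.5,-0.8,0,1],[0,0.3,-0.8,0,1],[0,0,-0.8,0,1],[0,0,-0.6,0,1],[0,0,-0.3,0,1],[0,0,0,0,1]],
])

```text
time_s: 7.65
position: [0.4971, 0.1935, 0.1061]
tcp_rot: [[-0.002, 1.0, -0.004], [1.0, 0.002, -0.0], [-0.0, -0.004, -1.0]]
force: [-0.2, 0.4, -1.0]
opening: 0.472
```

```bash
python3 - <<'E'
from h import *
s=bot.read_state();print(s["time_s"],s["position"],s["opening"],s["force"]);o=[]
for n in("scene","top"):
    c=imaging.capture(n); im=c["img"].copy()
    for t in("jar_mid","round_dock_seat"):
        for r in mark_of(n,t)[:4]: print(n,t,np.round(r["at"],4),round(r["conf"],2))
    y0,x0=(140,280) if n=="scene" else (140,160)
    o.append(cv2.convertScaleAbs(cv2.resize(im[y0:y0+130,x0:x0+100],None,fx=4,fy=4,interpolation=cv2.INTER_CUBIC),alpha=1.6))
cv2.imwrite("pics/a3.png",np.hstack(o))
E
```

```text
7.65 [0.49713646 0.19354059 0.10613058] 0.47202047949374537 [-0.23841525  0.4238568  -1.04796708]
scene round_dock_seat [0.5789 0.0971 0.004 ] 0.91
scene round_dock_seat [0.6077 0.251  0.0044] 0.89
scene round_dock_seat [0.4938 0.1946 0.0031] 0.78
top round_dock_seat [0.5825 0.1027 0.0055] 0.64
top round_dock_seat [0.386  0.195  0.0064] 0.64
top round_dock_seat [0.4975 0.1944 0.0051] 0.51
top round_dock_seat [0.6074 0.2498 0.0039] 0.38
```

View pics/a3.png

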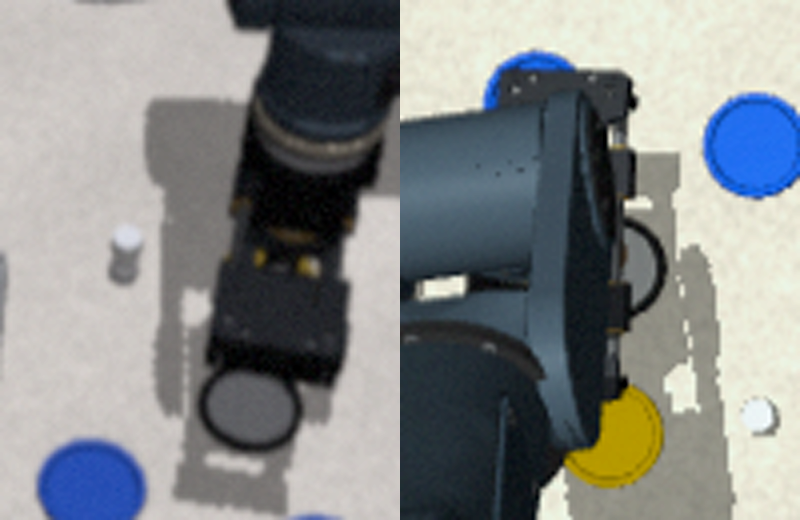

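```bash
python3 - <<'E'
from h import *
c=imaging.capture("top"); 
for q in ([.497,.1935,.106],[.497,.1935,.14],[.497,.1935,.008]): print(proj(c,q).round(1))
o=cv2.convertScaleAbs(cv2.resize(c["img"][160:240,180:240],None,fx=8,fy=8,interpolation=cv2.INTER_CUBIC),alpha=1.8)
cv2.imwrite("pics/a4.png",o)
E
```

```text
[206.8 203.7]
[204.3 202.4]
[213.2 207.1]
```

View pics/a4.png

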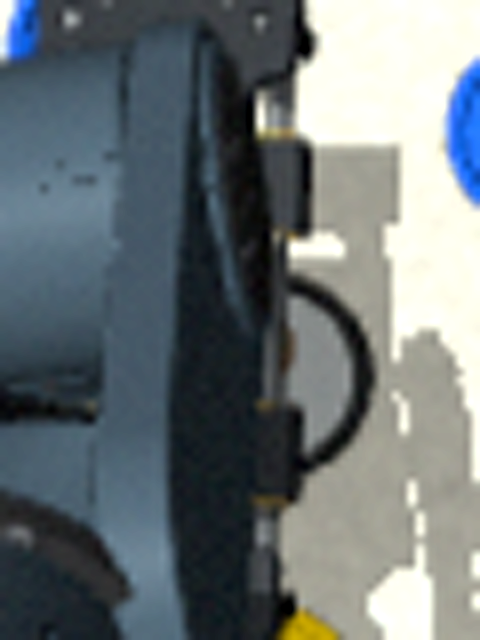

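Request:
send_rows([
  [[0,0,-0.3,0,1],[0,0,-0.5,0,1],[0,0,-0.5,0,1],[0,0,-0.4,0,1],[0,0,-0.25,0,1],[0,0,-0.15,0,1],[0,0,-0.1,0,1],[0,0,-0.05,0,1],[0,0,-0.03,0,1],[0,0,0,0,1]],
])

```text
time_s: 9.0
position: [0.4987, 0.1935, 0.0394]
tcp_rot: [[-0.002, 1.0, 0.001], [1.0, 0.002, 0.0], [0.0, 0.001, -1.0]]
force: [-0.4, -0.6, -1.7]
opening: 0.471
```

Request:
send_rows([
  [[-0.05,0,-0.03,0,1],[0,0,-0.03,0,1],[0,0,-0.02,0,1],[0,0,0,0,1]],
])

```text
time_s: 9.4
position: [0.4969, 0.1934, 0.0367]
tcp_rot: [[-0.002, 1.0, -0.0], [1.0, 0.002, -0.0], [-0.0, -0.0, -1.0]]
force: [0.9, -0.4, -1.1]
opening: 0.472
```

Request:
send_rows([
  [[0,0,-0.02,0,1],[0,0,-0.02,0,1],[0,0,0,0,1]],
])

```text
time_s: 9.7
position: [0.497, 0.1934, 0.0366]
tcp_rot: [[-0.002, 1.0, 0.0], [1.0, 0.002, 0.0], [0.0, 0.0, -1.0]]
force: [-1.2, -1.2, 8.2]
opening: 0.475
```

Request:
send_rows([
  [[0,0,0,0,-1],[0,0,0,0,-1],[0,0,0,0,-1],[0,0,0,0,-1],[0,0,0,0,-1],[0,0,0.3,0,-1],[0,0,0.7,0,-1],[0,0,1,0,-1],[0,0,1,-0.4,-1],[0,-0.3,1,-0.9,-1],[0.05,-0.6,0.8,-0.9,-1],[0.05,-0.9,0.6,-1,-1],[0.05,-0.9,0.3,-1,-1],[0.05,-0.9,0,-1,-1],[0.05,-0.9,0,-1,-1],[0.05,-0.9,0,-1,-1],[0.05,-0.8,0,-1,-1],[0.05,-0.6,0,-1,-1],[0.05,0,0,-1,-1],[0,0,0,-1,-1]],
])

```text
time_s: 11.7
position: [0.5105, -0.0114, 0.2071]
tcp_rot: [[0.902, 0.432, 0.001], [0.432, -0.902, -0.0], [0.0, 0.0, -1.0]]
force: [0.1, 0.6, 0.2]
opening: 0.999
```

Request:
send_rows([
  [[0,0,0,-1,-1],[0,0,0,-1,-1],[0,0,0,-0.8,-1],[0,0,0,0,-1]],
])

```text
time_s: 12.1
position: [0.5103, -0.0105, 0.207]
tcp_rot: [[0.985, 0.172, 0.0], [0.172, -0.985, -0.0], [0.0, 0.0, -1.0]]
force: [0.3, 0.2, 0.4]
opening: 1.0
```

```bash
python3 - <<'E'
from h import *
s=bot.read_state();print(s["time_s"],s["position"],s["opening"],s["force"]);o=[]
c=imaging.capture("scene"); im=c["img"].copy()
for t in("jar_mid","block_mid"):
        for r in mark_of("scene",t)[:3]: print(t,np.round(r["at"],4),round(r["conf"],2))
for y0,x0 in((140,215),(170,300)):
    o.append(cv2.convertScaleAbs(cv2.resize(im[y0:y0+100,x0:x0+80],None,fx=5,fy=5,interpolation=cv2.INTER_CUBIC),alpha=1.6))
cv2.imwrite("pics/b1.png",np.hstack(o))
E
```

```text
12.1 [ 0.51027132 -0.01053599  0.20704798] 1.0002395317266182 [0.32953163 0.24720927 0.43114686]
jar_mid [0.4936 0.1942 0.0352] 0.65
block_mid [ 0.5127 -0.0125  0.1144] 0.56
```

View pics/b1.png

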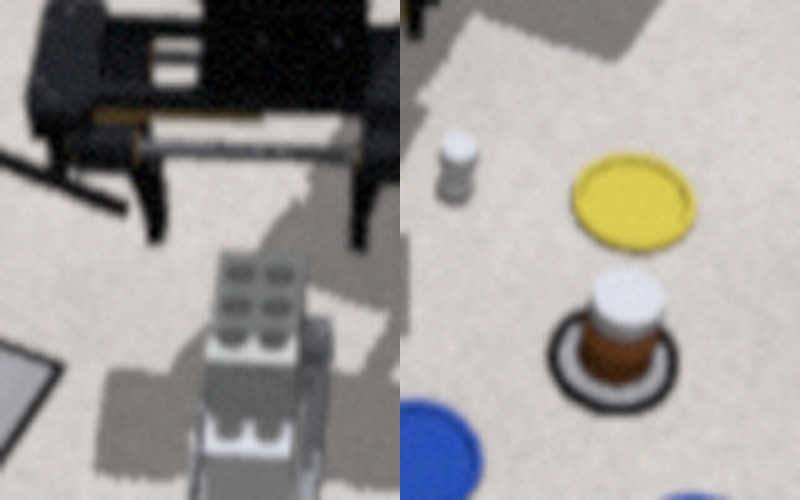

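Request:
send_rows([
  [[0,0,-0.3,0,-1],[0,-0.03,-0.6,0,-1],[0,0,-0.7,0,-1],[0,0,-0.6,0,-1],[0,0,-0.4,0,-1],[0,0,-0.25,0,-1],[0,0,-0.12,0,-1],[0,0,0,0,0],[0,0,0,0,0],[0,0,0,0,1],[0,0,0,0,1],[0,0,0,0,1],[0,0,0,0,1],[0,0,0,0,1],[0,0,0,0,1],[0,0,0,0,1]],
])

```text
time_s: 13.85
position: [0.5106, -0.0116, 0.1176]
tcp_rot: [[0.985, 0.172, 0.0], [0.172, -0.985, -0.0], [0.0, 0.0, -1.0]]
force: [0.1, -0.2, 2.1]
opening: 0.505
```

Request:
send_rows([
  [[0,0,0.1,0,1],[0,0,0.3,0,1],[0,0,0.5,0,1],[0,0,0.5,0,1],[0,-0.3,0.3,0,1],[0,-0.6,0,0,1],[0,-0.9,0,-0.26,1],[0,-0.9,0,-0.3,1],[0,-0.9,0,-0.3,1],[0,-0.9,0,-0.3,1],[-0.05,-0.9,0,-0.3,1],[-0.05,-0.9,0,-0.3,1],[-0.05,-0.9,0,-0.3,1],[0,-0.9,0,0,1],[0,-0.9,0,0,1],[0,-0.9,-0.3,0,1],[0,-0.7,-0.6,0,1],[0,-0.5,-0.8,0,1],[0,-0.35,-0.8,0,1],[0,0,-0.6,0,1]],
])

```text
time_s: 15.85
position: [0.5051, -0.3572, 0.0739]
tcp_rot: [[0.999, -0.035, -0.001], [-0.035, -0.999, -0.0], [-0.001, 0.0, -1.0]]
force: [0.5, 0.8, -2.6]
opening: 0.507
```

Request:
send_rows([
  [[0,0,0,0,1],[0,0,0,0,1]],
])

```text
time_s: 16.05
position: [0.5054, -0.355, 0.0752]
tcp_rot: [[0.999, -0.033, -0.001], [-0.033, -0.999, 0.001], [-0.001, -0.001, -1.0]]
force: [0.5, -0.3, -2.5]
opening: 0.502
```

```bash
cat > look.py <<'E'
from fit import *
import sys
def look(name,crops,out,pts_=()):
    o=[]
    for n,y0,x0 in crops:
        c=imaging.capture(n); im=c["img"].copy()
        o.append(cv2.convertScaleAbs(cv2.resize(im[y0:y0+100,x0:x0+80],None,fx=5,fy=5,interpolation=cv2.INTER_CUBIC),alpha=1.6))
    cv2.imwrite("pics/"+out,np.hstack(o))
E
python3 - <<'E'
from look import *
s=bot.read_state();print(s["time_s"],s["position"],s["opening"],s["force"])
look("",[("scene",150,110),("top",160,375)],"b2.png")
c=imaging.capture("scene")
m=masks_of("scene","block_mid")
for r in m:
    v,u=np.nonzero(r["region"]); print(r["conf"],len(u),u.min(),u.max(),v.min(),v.max())
    print(fit([(c,r["region"],np.zeros((420,560),bool))],"block_mid",(.506,-.3585,-.03),s["position"][2]-.0046)[0])
E
```

```text
16.05 [ 0.50541581 -0.35500435  0.07523265] 0.5023917326390456 [ 0.54844255 -0.26260403 -2.49116507]
0.62 357 132 153 186 209
[ 0.51658855 -0.36788991  0.77482264]
```

View pics/b2.png

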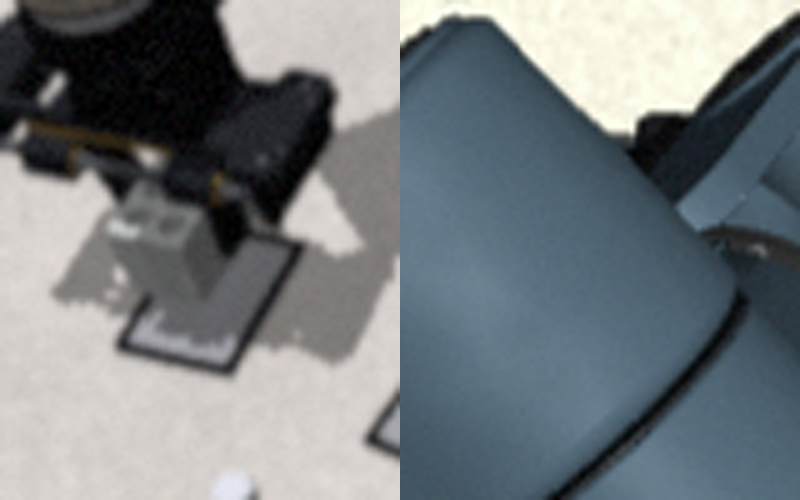

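```bash
python3 - <<'E'
from look import *
c=imaging.capture("scene"); p=bot.read_state()["position"]
z=p[2]-.0046
uv=pts(c,"block_mid",(p[0],p[1],np.radians(-2)),z)
im=c["img"].copy()
big=cv2.convertScaleAbs(cv2.resize(im[150:250,110:210],None,fx=6,fy=6,interpolation=cv2.INTER_CUBIC),alpha=1.8)
for u in uv: cv2.circle(big,tuple(np.int32((u-[110,150]+.5)*6)),4,(0,0,255),-1)
uv=pts(c,"short_dock_seat",(.506,-.3585,np.radians(-1.8)),.004)
for u in uv[1::2]: cv2.circle(big,tuple(np.int32((u-[110,150]+.5)*6)),4,(0,255,0),-1)
cv2.imwrite("pics/b3.png",big)
E
```

```text
(no output)
```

View pics/b3.png

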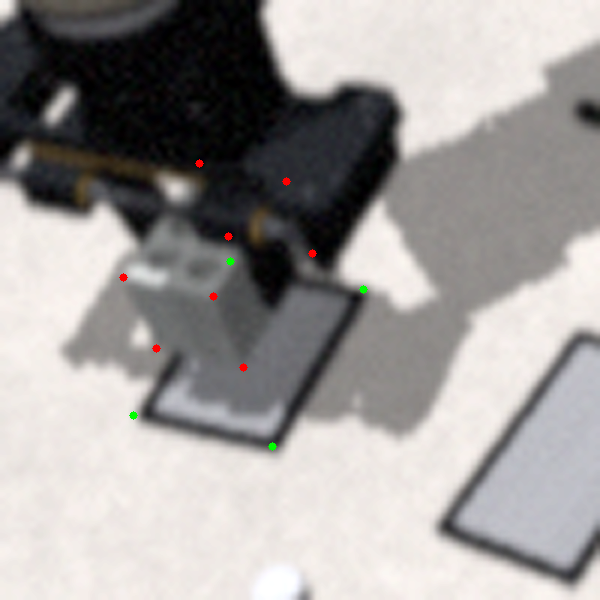

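Request:
send_rows([
  [[0,-0.08,-0.3,0,1],[0,0,-0.4,0,1],[0,0,-0.3,0,1],[0,0,-0.15,0,1],[0,0,-0.1,0,1],[0,0,-0.05,0,1],[0,0,0,0,1]],
])

```text
time_s: 17.0
position: [0.506, -0.3574, 0.0363]
tcp_rot: [[0.999, -0.033, -0.0], [-0.033, -0.999, 0.0], [-0.0, -0.0, -1.0]]
force: [0.1, -0.0, -3.4]
opening: 0.5
```

Request:
send_rows([
  [[0,0,-0.03,0,1],[0,0,-0.03,0,1],[0,0,-0.02,0,1],[0,0,0,0,1]],
])

```text
time_s: 17.4
position: [0.506, -0.3574, 0.0341]
tcp_rot: [[0.999, -0.033, 0.0], [-0.033, -0.999, -0.0], [0.0, 0.0, -1.0]]
force: [-0.3, -0.3, -2.4]
opening: 0.501
```

Request:
send_rows([
  [[0,0,-0.03,0,1],[0,0,0,0,1]],
])

```text
time_s: 17.6
position: [0.506, -0.3575, 0.0337]
tcp_rot: [[0.999, -0.033, 0.0], [-0.033, -0.999, -0.0], [0.0, 0.0, -1.0]]
force: [-0.9, -0.0, 0.9]
opening: 0.501
```

Request:
send_rows([
  [[0,0,0,0,-1],[0,0,0,0,-1],[0,0,0,0,-1],[0,0,0,0,-1],[0,0,0,0,-1],[0,0,0.4,0,-1],[0,0,0.7,0,-1],[0,0,0.9,0,-1],[0,0.3,0.9,0,-1],[0,0.7,0.5,0.2,-1],[0.05,1,0.2,0.4,-1],[0.05,1,0,0.4,-1],[0.05,1,0,0.4,-1],[0.05,1,0,0.4,-1],[0,1,0,0.17,-1],[0,1,0,0,-1],[0,1,0,0,-1],[0,1,0,0,-1],[0,1,0,0,-1],[0,1,0,0,-1]],
])

```text
time_s: 19.6
position: [0.5121, -0.0262, 0.1421]
tcp_rot: [[0.987, 0.163, 0.001], [0.163, -0.987, -0.0], [0.001, 0.001, -1.0]]
force: [0.5, 1.1, 0.2]
opening: 1.006
```

Request:
send_rows([
  [[0,0.48,0,0,-1],[0,0,0,0,-1],[0,0,0,0,-1]],
])

```text
time_s: 19.9
position: [0.5125, -0.0136, 0.1416]
tcp_rot: [[0.987, 0.164, 0.001], [0.164, -0.987, -0.001], [0.001, 0.001, -1.0]]
force: [-0.1, -0.5, 0.3]
opening: 0.998
```

```bash
python3 - <<'E'
from look import *
s=bot.read_state();print(s["time_s"],s["position"],s["opening"],s["tcp_rot"])
look("",[("scene",165,220),("scene",150,110)],"c1.png")
E
```

```text
19.9 [ 0.51245412 -0.01357886  0.14155782] 0.9978801425043737 [[ 9.86514414e-01  1.63670261e-01  1.16505822e-03]
 [ 1.63671256e-01 -9.86514598e-01 -8.16820362e-04]
 [ 1.01565774e-03  9.96491602e-04 -9.99998988e-01]]
```

View pics/c1.png

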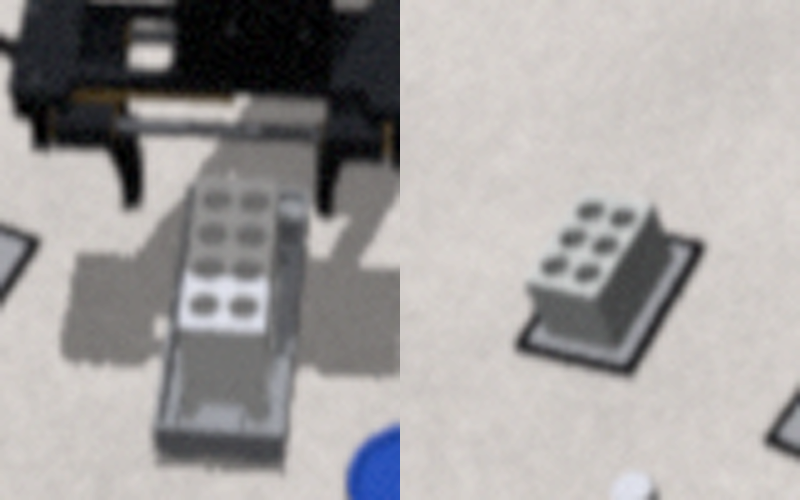

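Request:
send_rows([
  [[0,0,-0.3,0,-1],[0,0,-0.6,0,-1],[0,0,-0.6,0,-1],[0,0,-0.4,0,-1],[0,0,-0.3,0,-1],[0,0,-0.15,0,-1],[0,0,-0.1,0,-1],[0,0,0,0,0],[0,0,0,0,0],[0,0,0,0,1],[0,0,0,0,1],[0,0,0,0,1],[0,0,0,0,1],[0,0,0,0,1],[0,0,0,0,1],[0,0,0,0,1]],
])

```text
time_s: 21.6
position: [0.5121, -0.0131, 0.0678]
tcp_rot: [[0.987, 0.163, 0.0], [0.163, -0.987, -0.0], [0.0, 0.0, -1.0]]
force: [0.7, -0.9, 1.1]
opening: 0.506
```

Request:
send_rows([
  [[0,0,0.1,0,1],[0,0,0.2,0,1],[0,0,0.3,0,1],[0,0,0.4,0,1],[0,0,0.5,0,1],[0,0,0.5,0,1],[0,0,0.3,0,1],[0,0,0.1,0,1],[0,0,0,0,1]],
])

```text
time_s: 22.5
position: [0.5121, -0.013, 0.1402]
tcp_rot: [[0.987, 0.163, 0.001], [0.163, -0.987, -0.0], [0.001, 0.0, -1.0]]
force: [-1.0, 0.9, -1.3]
opening: 0.506
```

```bash
python3 - <<'E'
from look import *
c=imaging.capture("scene"); s=bot.read_state(); p=s["position"]; print(p,s["opening"],s["force"])
z=p[2]-.0678+.0455
big=cv2.convertScaleAbs(cv2.resize(c["img"][150:270,210:330],None,fx=5,fy=5,interpolation=cv2.INTER_CUBIC),alpha=1.8)
for u in pts(c,"rack_mid",(p[0],p[1],np.radians(9.4)),z): cv2.circle(big,tuple(np.int32((u-[210,150]+.5)*5)),4,(0,0,255),-1)
for u in pts(c,"tote_mid",(.5140,-.0125,np.radians(8)),.02): cv2.circle(big,tuple(np.int32((u-[210,150]+.5)*5)),3,(0,255,0),-1)
cv2.imwrite("pics/c2.png",big)
E
```

```text
[ 0.51173818 -0.01291005  0.13969525] 0.5018472401679145 [ 0.19021737  0.70122092 -2.86033639]
```

View pics/c2.png

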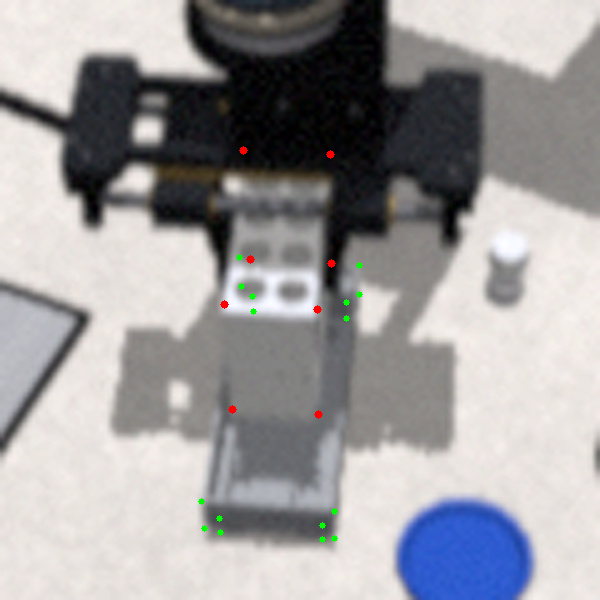

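Request:
send_rows([
  [[0,-0.3,0,0,1],[0.05,-0.6,0,-0.3,1],[0.1,-0.8,0,-0.5,1],[0.1,-0.9,0,-0.6,1],[0.1,-0.9,0,-0.6,1],[0.1,-0.8,0,-0.6,1],[0.07,-0.7,0,-0.5,1],[0,-0.5,-0.4,-0.37,1],[0,-0.27,-0.5,0,1],[0,0,-0.4,0,1],[0,0,0,0,1],[0,0,0,0,1]],
])

```text
time_s: 23.75
position: [0.5267, -0.1847, 0.0996]
tcp_rot: [[0.983, -0.181, -0.003], [-0.181, -0.983, 0.002], [-0.003, -0.001, -1.0]]
force: [0.5, 0.0, -2.3]
opening: 0.502
```

```bash
python3 - <<'E'
from look import *
c=imaging.capture("scene"); s=bot.read_state(); p=s["position"]; print(p,s["opening"],s["force"],s["tcp_rot"][0])
z=p[2]-.0678+.0455
big=cv2.convertScaleAbs(cv2.resize(c["img"][150:270,140:260],None,fx=5,fy=5,interpolation=cv2.INTER_CUBIC),alpha=1.8)
for u in pts(c,"rack_mid",(p[0],p[1],np.radians(-10.5)),z): cv2.circle(big,tuple(np.int32((u-[140,150]+.5)*5)),4,(0,0,255),-1)
for u in pts(c,"long_dock_seat",(p[0],p[1],np.radians(-10.5)),.004)[1::2]: cv2.circle(big,tuple(np.int32((u-[140,150]+.5)*5)),3,(0,255,0),-1)
cv2.imwrite("pics/c3.png",big)
E
```

```text
[ 0.52731595 -0.18498566  0.10027421] 0.500417667615323 [ 0.69353504 -0.00548172 -2.88349066] [ 9.83519451e-01 -1.80799797e-01 -9.61119451e-04]
```

View pics/c3.png

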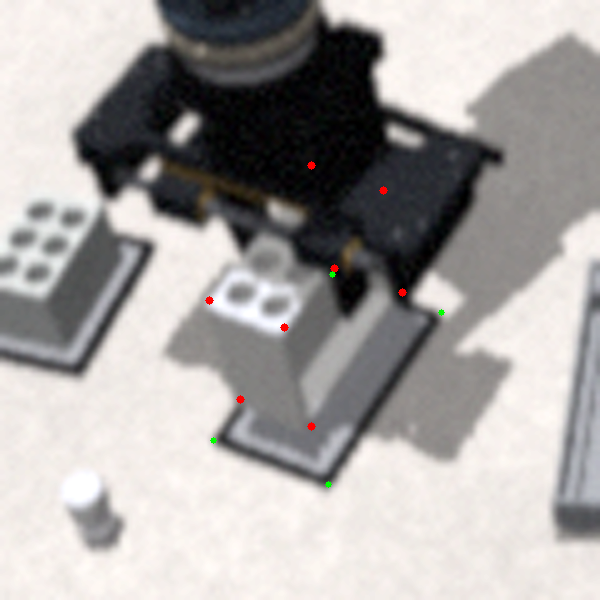

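Request:
send_rows([
  [[0,0,-0.3,0,1],[0,0,-0.3,0,1],[0,0,-0.2,0,1],[0,0,-0.1,0,1],[0,0,-0.07,0,1],[0,0,0,0,1]],
])

```text
time_s: 24.4
position: [0.5274, -0.1861, 0.0713]
tcp_rot: [[0.983, -0.182, -0.0], [-0.182, -0.983, 0.0], [-0.0, -0.0, -1.0]]
force: [-0.7, 0.6, -1.8]
opening: 0.503
```

Request:
send_rows([
  [[0,0,-0.03,0,1],[0,0,-0.03,0,1],[0,0,-0.02,0,1],[0,0,0,0,1]],
])

```text
time_s: 24.8
position: [0.5275, -0.1861, 0.0692]
tcp_rot: [[0.983, -0.182, 0.0], [-0.182, -0.983, -0.0], [0.0, 0.0, -1.0]]
force: [0.6, 0.2, -2.6]
opening: 0.506
```

Request:
send_rows([
  [[0,0,-0.03,0,1],[0,0,0,0,1]],
])

```text
time_s: 25.0
position: [0.5276, -0.1862, 0.0688]
tcp_rot: [[0.983, -0.182, 0.0], [-0.182, -0.983, -0.0], [0.0, 0.0, -1.0]]
force: [-0.9, -0.1, 2.7]
opening: 0.506
```

Request:
send_rows([
  [[0,0,0,0,-1],[0,0,0,0,-1],[0,0,0,0,-1],[0,0,0,0,-1],[0,0,0,0,-1],[0,0,0.4,0,-1],[0,0,0.7,0,-1],[0,0,1,0,-1],[0,0,0.9,0.4,-1],[0,0,0,0.8,-1],[0,0,0,0.8,-1],[0,0,0,0.7,-1],[0,0,0,0.5,-1],[0,0,0,0,-1]],
])

```text
time_s: 26.4
position: [0.5276, -0.1861, 0.1591]
tcp_rot: [[0.991, 0.136, 0.001], [0.136, -0.991, -0.0], [0.001, 0.001, -1.0]]
force: [-0.0, -0.2, 0.5]
opening: 0.999
```

```bash
python3 - <<'E'
from look import *
s=bot.read_state(); print(s["time_s"],s["position"],s["opening"],s["tcp_rot"][0])
C={n:imaging.capture(n) for n in("scene","top")}
E0=np.zeros((420,560),bool)
for t,p0 in(("tote_mid",(.514,-.012,.14)),("twin_mid",(.46,.36,-.05))):
    V=[]
    for n in C:
        m=masks_of(n,t)
        for r in m[:2]:
            v,u=np.nonzero(r["region"]); print(n,t,round(r["conf"],2),len(u),u.min(),u.max(),v.min(),v.max())
        if m:
            V=(C[n],m[0]["region"],E0); x,f=fit([V],t,p0,.02); print(x[:2].round(4),np.degrees(x[2]).round(2),f.round(0))
a=cv2.resize(C["scene"]["img"][150:290,110:430],(800,350),interpolation=cv2.INTER_CUBIC)
b=cv2.resize(C["top"]["img"][160:260,120:440],(800,250),interpolation=cv2.INTER_CUBIC)
cv2.imwrite("pics/d1.png",cv2.convertScaleAbs(np.vstack([a,b]),alpha=1.6))
E
```

```text
26.4 [ 0.52763504 -0.18612576  0.15910831] 0.9986236554778497 [9.90669948e-01 1.36280624e-01 8.03510456e-04]
top tote_mid 0.88 1635 274 305 169 233
[ 0.5174 -0.0117] 7.87 82.0
scene twin_mid 0.65 1611 390 423 208 267
[0.4566 0.3592] -3.69 64.0
top twin_mid 0.78 1702 132 165 186 248
[0.4636 0.361 ] -3.25 92.0
```

View pics/d1.png

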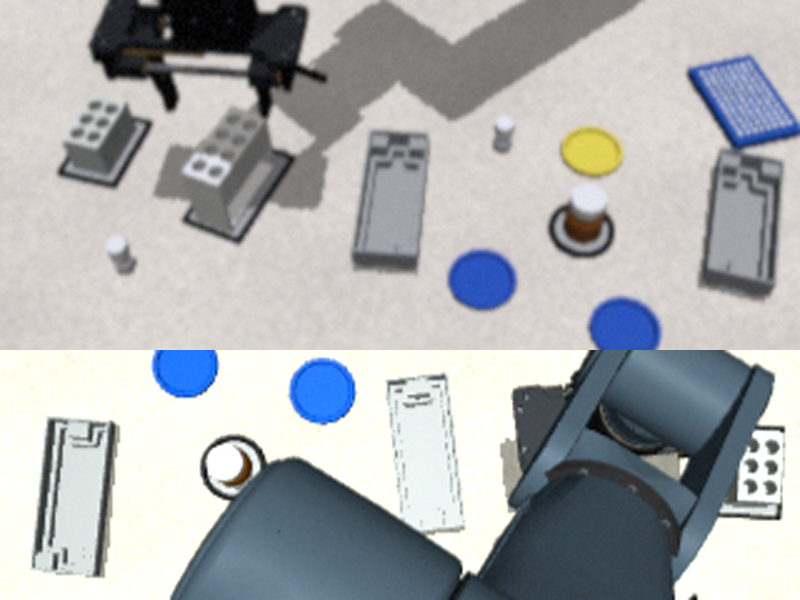

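Request:
send_rows([
  [[0,0.4,0,0,-1],[-0.05,0.8,0,0,-1],[-0.1,0.9,0,0,-1],[-0.1,0.9,0,0,-1],[-0.1,0.9,0,0,-1],[-0.1,0.9,0,0,-1],[0,0.7,-0.4,0,-1],[0,0.28,-0.7,0,-1],[0,0,-0.7,0,-1],[0,0,-0.7,0,-1],[0,0,-0.5,0,-1],[0,0,-0.3,0,-1],[0,0,0,0,-1],[0,0,0,0,-1]],
])

```text
time_s: 28.1
position: [0.5142, -0.0125, 0.0595]
tcp_rot: [[0.991, 0.136, 0.0], [0.136, -0.991, -0.0], [0.0, 0.0, -1.0]]
force: [0.4, 0.2, -0.8]
opening: 1.002
```

```bash
python3 - <<'E'
from look import *
s=bot.read_state(); p=s["position"];print(s["time_s"],p,s["opening"],s["tcp_rot"][0])
c=imaging.capture("scene")
big=cv2.convertScaleAbs(cv2.resize(c["img"][150:270,210:330],None,fx=5,fy=5,interpolation=cv2.INTER_CUBIC),alpha=1.8)
for u in pts(c,"tote_mid",(p[0],p[1],np.radians(7.9)),.02): cv2.circle(big,tuple(np.int32((u-[210,150]+.5)*5)),3,(0,255,0),-1)
cv2.imwrite("pics/d2.png",big)
E
```

```text
28.1 [ 0.51423282 -0.01248896  0.05953392] 1.0018526113214108 [9.90652756e-01 1.36407465e-01 3.47765484e-04]
```

View pics/d2.png

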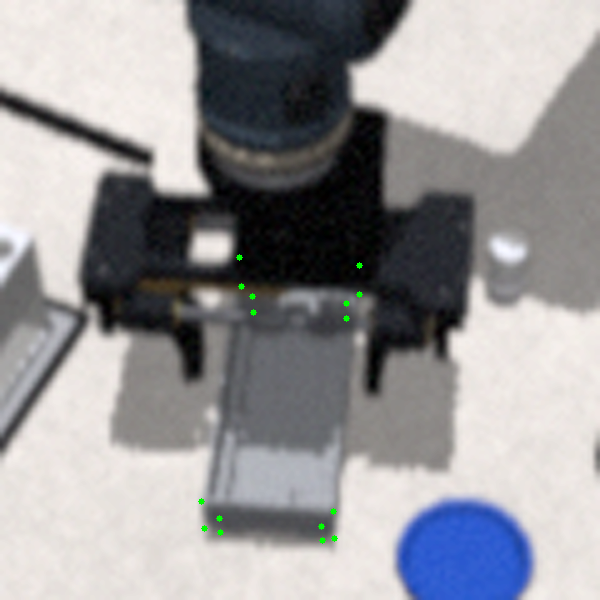

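Request:
send_rows([
  [[0,0,-0.3,0,-1],[0,0,-0.3,0,-1],[0,0,-0.2,0,-1],[0,0,-0.15,0,-1],[0,0,-0.06,0,-1],[0,0,0,0,-1],[0,0,0,0,-0.6],[0,0,0,0,1],[0,0,0,0,1],[0,0,0,0,1],[0,0,0,0,1],[0,0,0,0,1],[0,0,0,0,1]],
])

```text
time_s: 29.45
position: [0.5142, -0.0127, 0.0291]
tcp_rot: [[0.991, 0.136, 0.0], [0.136, -0.991, -0.0], [0.0, 0.0, -1.0]]
force: [-0.2, -0.1, 2.6]
opening: 0.786
```

Request:
send_rows([
  [[0,0,0.1,0,1],[0,0,0.2,0,1],[0,0,0.4,0,1],[0,0,0.6,0,1],[0,0,0.7,0,1],[0,0,0.7,0.3,1],[0,0,0.6,0.6,1],[0,0.2,0.4,0.9,1],[-0.05,0.4,0.2,0.9,1],[-0.1,0.5,0.1,0.9,1],[-0.1,0.5,0,0.9,1],[-0.1,0.5,0,0.9,1],[-0.1,0.5,0,0.9,1],[-0.1,0.5,0,0.9,1],[-0.1,0.5,0,0.9,1],[-0.1,0.5,0,0.9,1],[-0.1,0.5,0,0.9,1],[-0.1,0.5,0,0.9,1],[-0.1,0.5,0,0.9,1],[-0.1,0.5,0,0.9,1]],
])

```text
time_s: 31.45
position: [0.4792, 0.1709, 0.1498]
tcp_rot: [[0.169, 0.986, 0.0], [0.986, -0.169, 0.0], [0.0, 0.0, -1.0]]
force: [0.1, -0.4, -1.3]
opening: 0.779
```

Request:
send_rows([
  [[-0.1,0.5,0,0.9,1],[-0.1,0.5,0,0.9,1],[-0.1,0.5,0,0.9,1],[-0.1,0.5,0,0.9,1],[-0.1,0.5,0,0.9,1],[-0.1,0.5,0,0.9,1],[0,0.5,0,0.9,1],[0,0.5,0,0.9,1],[0,0.5,0,0.9,1],[0,0.5,0,0.9,1],[0,0.5,0,0.9,1],[0,0.5,0,0.9,1],[0,0.5,0,0.9,1],[0,0.5,0,0.9,1],[0,0.3,0,0.9,1],[0,0,0,0.8,1],[0,0,0,0.8,1],[0,0,0,0.6,1],[0,0,0,0,1],[0,0,0,0,1]],
])

```text
time_s: 33.45
position: [0.4614, 0.3892, 0.1495]
tcp_rot: [[-0.985, 0.175, 0.0], [0.175, 0.985, 0.0], [-0.0, 0.0, -1.0]]
force: [0.1, 0.6, -1.5]
opening: 0.781
```

Request:
send_rows([
  [[0,-0.3,-0.3,0.4,1],[0,-0.4,-0.6,0.5,1],[0,-0.26,-0.6,0.29,1],[0,0,-0.4,0,1],[0,0,-0.1,0,1],[0,0,0,0,1],[0,0,0,0,1]],
])

```text
time_s: 34.15
position: [0.4621, 0.3612, 0.0896]
tcp_rot: [[-0.998, 0.056, 0.001], [0.056, 0.998, 0.001], [-0.001, 0.001, -1.0]]
force: [-0.6, 0.4, -0.8]
opening: 0.78
```

```bash
cat > tt.py <<'E'
from look import *
import sys
def go(out,yaw=176.7):
    s=bot.read_state(); p=s["position"];R=s["tcp_rot"];print(s["time_s"],p,s["opening"],np.degrees(np.arctan2(R[1][0],R[0][0])))
    zt=p[2]-.009; o=[]
    for n,y0,x0 in(("scene",165,350),("top",160,90)):
        c=imaging.capture(n)
        for t in("tote_mid","twin_mid"):
            for r in mark_of(n,t)[:2]: print(n,t,np.round(r["at"],4),round(r["conf"],2))
        big=cv2.convertScaleAbs(cv2.resize(c["img"][y0:y0+120,x0:x0+100],None,fx=4,fy=4,interpolation=cv2.INTER_CUBIC),alpha=1.8)
        for u in pts(c,"tote_mid",(p[0],p[1],np.radians(yaw)),zt): cv2.circle(big,tuple(np.int32((u-[x0,y0]+.5)*4)),2,(0,0,255),-1)
        for u in pts(c,"tote_mid",(.4604,.3603,np.radians(-3.3)),.02): cv2.circle(big,tuple(np.int32((u-[x0,y0]+.5)*4)),2,(0,255,0),-1)
        o.append(big)
    cv2.imwrite("pics/"+out,np.hstack(o))
E
python3 -c "from tt import *;go('e1.png')"
```

```text
34.15 [0.4621313  0.36122212 0.08958901] 0.7802202526989219 176.79987207696638
scene tote_mid [0.4609 0.3607 0.0807] 0.89
```

View pics/e1.png

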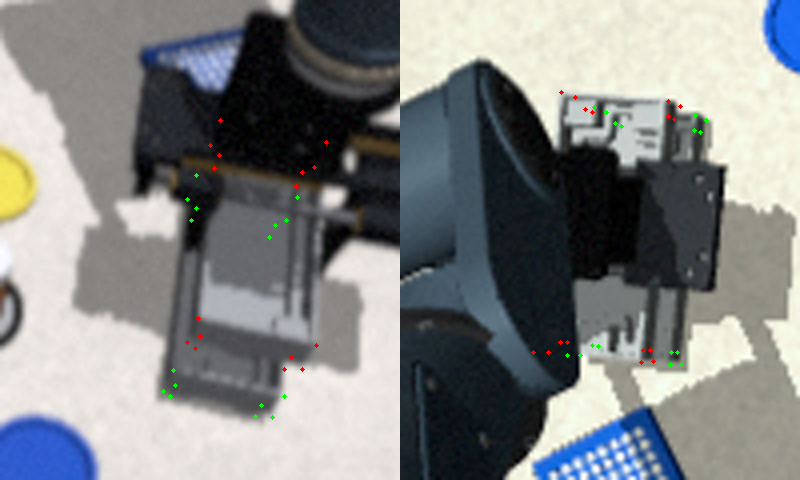

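```bash
cat > zz.py <<'E'
from look import *
def draw(big,c,p,z,x0,y0,k,col,rimonly=True):
    for zz,l,w in((.02,.164,.068),(-.006,.164,.068)) if True else ():
        a=p[2]; P=np.array([[l/2,w/2],[l/2,-w/2],[-l/2,-w/2],[-l/2,w/2]]); Rm=np.array([[np.cos(a),-np.sin(a)],[np.sin(a),np.cos(a)]])
        Q=P@Rm.T+p[:2]
        uv=np.array([proj(c,[q[0],q[1],z+zz]) for q in Q])
        cv2.polylines(big,[np.int32((uv-[x0,y0]+.5)*k*16-8*0)],True,col,1,shift=4)
def go2(out,crop,twin=(.4604,.3603,-3.3),off=(0,0)):
    n,y0,x0,h,w,k=crop
    s=bot.read_state();p=s["position"];R=s["tcp_rot"]
    c=imaging.capture(n)
    im=cv2.resize(c["img"][y0:y0+h,x0:x0+w],None,fx=k,fy=k,interpolation=cv2.INTER_CUBIC)
    im=cv2.convertScaleAbs(im,alpha=1.8)
    draw(im,c,(p[0]+off[0],p[1]+off[1],np.arctan2(R[1][0],R[0][0])),p[2]-.009,x0,y0,k,(0,0,255))
    draw(im,c,(twin[0],twin[1],np.radians(twin[2])),.02,x0,y0,k,(0,200,0))
    cv2.imwrite("pics/"+out,im)
E
python3 -c "
from zz import *
go2('e2.png',('scene',195,380,80,70,8))
go2('e3.png',('top',175,120,90,60,7))"
```

```text
(no output)
```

View pics/e2.png

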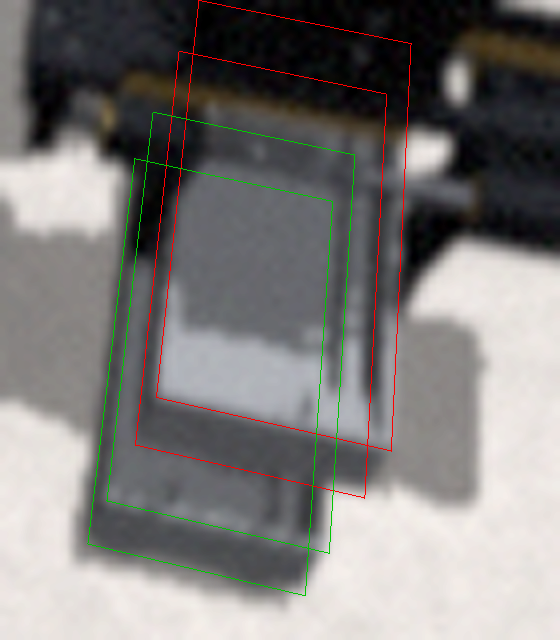

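View pics/e3.png

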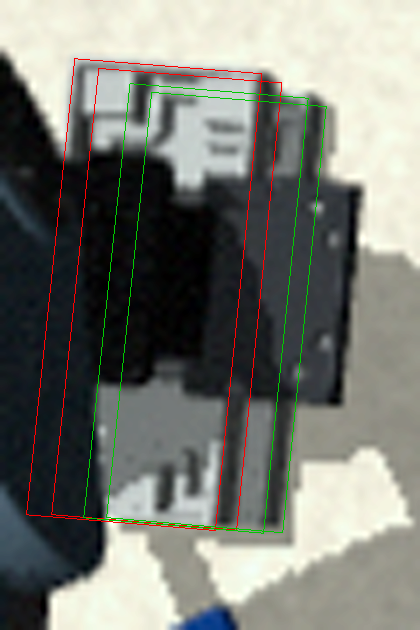

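```bash
cat > held.py <<'E'
from fit import *
def held(out,yaw):
    s=bot.read_state(); p=s["position"]; R=s["tcp_rot"]; a=np.arctan2(R[1][0],R[0][0]); print(s["time_s"],np.round(p,4),np.degrees(a).round(2))
    o=[]
    for n,y0,x0 in(("scene",185,370),("top",170,110)):
        c=imaging.capture(n); g=c["img"].max(2)
        for t in("tote_mid","twin_mid"):
            m=masks_of(n,t)
            for r in m[:2]:
                v,u=np.nonzero(r["region"]); print(n,t,round(r["conf"],2),len(u),u.min(),u.max(),v.min(),v.max())
            if m:
                M_=m[0]["region"]
                big=cv2.resize(c["img"][y0:y0+95,x0:x0+70],None,fx=5,fy=5,interpolation=cv2.INTER_CUBIC)
                mm=cv2.resize(M_[y0:y0+95,x0:x0+70].astype(np.uint8),None,fx=5,fy=5,interpolation=cv2.INTER_NEAREST)
                cs,_=cv2.findContours(mm,cv2.RETR_EXTERNAL,cv2.CHAIN_APPROX_NONE)
                big=cv2.convertScaleAbs(big,alpha=1.8); cv2.drawContours(big,cs,-1,(0,0,255),1); o.append(cv2.resize(big,(200*2//2*1,271)) if 0 else big)
    W=np.hstack(o) if len(o)<3 else np.vstack([np.hstack(o[:2]),np.hstack((o[2:]+[o[2]*0])[:2])])
    f=min(1,590/W.shape[0],790/W.shape[1]); cv2.imwrite("pics/"+out,cv2.resize(W,None,fx=f,fy=f))
if __name__=="__main__":
    import sys; held(sys.argv[1],176.8)
E
python3 held.py e4.png; python3 - <<'E'
import cv2
for f in("scene0","top0"): print(cv2.imread(f"pics/{f}.png").shape)
E
```

```text
34.55 [0.4616 0.3606 0.0892] 176.81
scene tote_mid 0.56 1199 397 429 208 255
scene twin_mid 0.82 513 391 420 227 269
scene twin_mid 0.32 1231 183 219 192 241
top tote_mid 0.86 829 129 158 183 249
top twin_mid 0.57 235 153 166 188 250
(420, 560, 3)
(420, 560, 3)
```

View pics/e4.png

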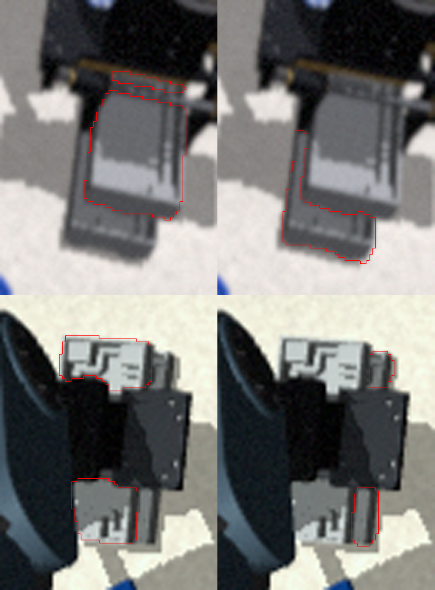

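```bash
cat > held2.py <<'E'
from fit import *
s=bot.read_state(); p=np.array(s["position"]); R=s["tcp_rot"]; a=np.arctan2(R[1][0],R[0][0]); print(s["time_s"],p.round(4),np.degrees(a).round(2))
k=np.ones((3,3),np.uint8)
for n in("scene","top"):
    c=imaging.capture(n); g=c["img"].max(2); dark=g<40
    mt=masks_of(n,"tote_mid"); mw=masks_of(n,"twin_mid")
    if n=="top": dark|=(c["img"][...,0].astype(int)-c["img"][...,2]>12)
    if mt:
        T=mt[0]["region"]; o=cv2.dilate(dark.astype(np.uint8),k).astype(bool)&~T
        if mw: o|=cv2.erode(mw[0]["region"].astype(np.uint8),k).astype(bool)&False
        x,f=fit([(c,T,o)],"tote_mid",(p[0],p[1],a),p[2]-.009); print(n,"tote",x[:2].round(4),np.degrees(x[2]).round(2),f.round())
        if mw:
            W=mw[0]["region"]; o=cv2.dilate((dark|T).astype(np.uint8),k).astype(bool)&~W
            x,f=fit([(c,W,o)],"twin_mid",(.46,.36,-.06),.02); print(n,"twin",x[:2].round(4),np.degrees(x[2]).round(2),f.round())
E
python3 held2.py
```

```text
34.85 [0.4616 0.3605 0.0889] 176.8
scene tote [0.4566 0.3604] 177.01 47.0
scene twin [0.4567 0.3587] -2.41 32.0
top tote [0.463  0.3613] 177.18 15.0
top twin [0.4607 0.3604] -3.28 4.0
```

Request:
send_rows([
  [[0,-0.01,-0.2,0,1],[0,0,-0.2,0,1],[0,0,-0.15,0,1],[0,0,-0.1,0,1],[0,0,-0.05,0,1],[0,0,0,0,1]],
])

```text
time_s: 35.75
position: [0.4614, 0.3601, 0.0676]
tcp_rot: [[-0.998, 0.056, -0.001], [0.056, 0.998, -0.0], [0.0, -0.0, -1.0]]
force: [0.3, 0.7, -1.5]
opening: 0.775
```

Request:
send_rows([
  [[0,0,-0.03,0,1],[0,0,-0.03,0,1],[0,0,-0.03,0,1],[0,0,0,0,1]],
])

```text
time_s: 36.15
position: [0.4615, 0.3602, 0.0652]
tcp_rot: [[-0.998, 0.056, -0.0], [0.056, 0.998, -0.0], [0.0, -0.0, -1.0]]
force: [0.1, 0.3, -1.3]
opening: 0.777
```

Request:
send_rows([
  [[0,0,-0.03,0,1],[0,0,-0.02,0,1],[0,0,-0.02,0,1],[0,0,0,0,1]],
])

```text
time_s: 36.55
position: [0.4616, 0.3602, 0.0632]
tcp_rot: [[-0.998, 0.056, 0.0], [0.056, 0.998, 0.0], [-0.0, 0.0, -1.0]]
force: [-0.2, 0.2, 0.0]
opening: 0.779
```

Request:
send_rows([
  [[0,0,-0.02,0,1],[0,0,0,0,1]],
])

```text
time_s: 36.75
position: [0.4615, 0.3602, 0.0632]
tcp_rot: [[-0.998, 0.056, 0.0], [0.056, 0.998, 0.0], [-0.0, 0.0, -1.0]]
force: [-1.2, -1.5, 4.1]
opening: 0.775
```

Request:
send_rows([
  [[0,0,0,0,-1],[0,0,0,0,-1],[0,0,0,0,-1],[0,0,0,0,-1],[0,0,0.2,0,-1],[0,0,0.5,0,-1],[0,0,0.8,0,-1],[0,0,1,0,-1],[0,0,1,0,-1],[0,0,1,0,-1],[0,-0.5,0.7,0,-1],[0,-1,0.3,0,-1],[0,-1,0,0,-1],[0,-1,0,0,-1],[0,-1,0,0,-1],[0,-1,0,0,-1],[0,-1,0,0,-1],[0,-1,0,0,-1],[0,-0.5,0,0,-1],[0,0,0,0,-1]],
])

```text
time_s: 38.75
position: [0.4616, 0.1187, 0.228]
tcp_rot: [[-0.998, 0.059, 0.0], [0.059, 0.998, -0.0], [-0.0, -0.0, -1.0]]
force: [-0.5, -0.1, 0.3]
opening: 1.002
```

```bash
python3 - <<'E'
from look import *
s=bot.read_state(); print(s["time_s"],s["position"],s["force"])
C={n:imaging.capture(n) for n in("scene","top")}
E0=np.zeros((420,560),bool)
for n in C:
    for t in("tote_mid","jar_mid","block_mid","rack_mid"):
        for r in mark_of(n,t)[:1]: print(n,t,np.round(r["at"],4),round(r["conf"],2))
a=cv2.resize(C["scene"]["img"][150:290,110:430],(800,350),interpolation=cv2.INTER_CUBIC)
b=cv2.resize(C["top"]["img"][160:260,120:440],(800,250),interpolation=cv2.INTER_CUBIC)
cv2.imwrite("pics/f1.png",cv2.convertScaleAbs(np.vstack([a,b]),alpha=1.6))
z=lambda n,y,x:cv2.convertScaleAbs(cv2.resize(C[n]["img"][y:y+80,x:x+55],None,fx=7,fy=7,interpolation=cv2.INTER_CUBIC),alpha=1.8)
cv2.imwrite("pics/f2.png",np.hstack([z("scene",195,380),z("top",175,120)]))
E
```

```text
38.75 [0.46163137 0.11866513 0.22795988] [-0.52966171 -0.05743393  0.30540528]
scene tote_mid [0.4593 0.3619 0.051 ] 0.92
scene jar_mid [0.4918 0.1967 0.0347] 0.52
scene block_mid [0.494  0.1932 0.0014] 0.72
scene rack_mid [ 0.5307 -0.1859  0.0453] 0.89
top tote_mid [0.4623 0.3634 0.0541] 0.84
top block_mid [ 0.505  -0.3538  0.0321] 0.66
top rack_mid [ 0.5342 -0.1872  0.0448] 0.88
```

View pics/f1.png

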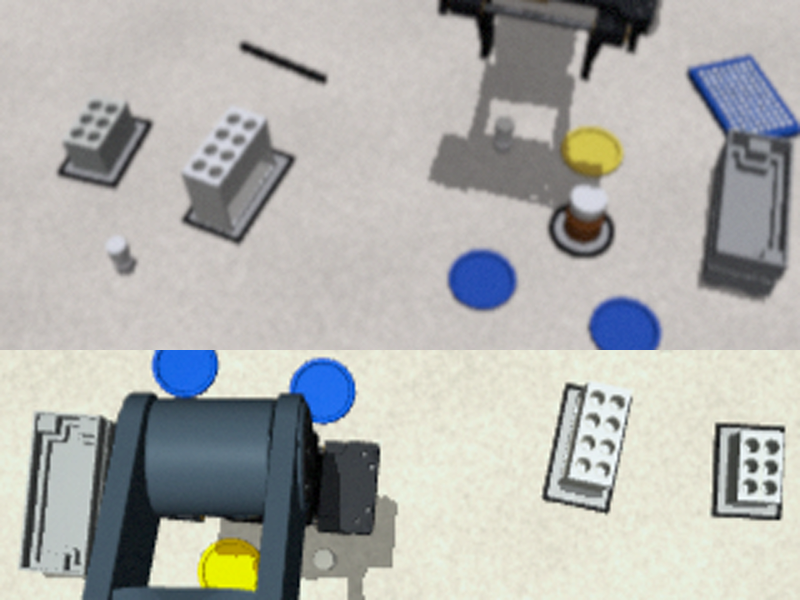

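View pics/f2.png

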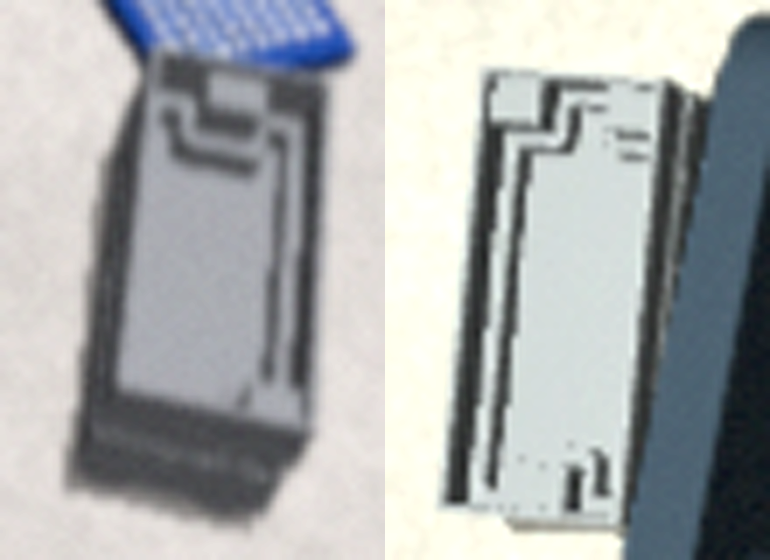

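```bash
python3 - <<'E'
from fit import *
E0=np.zeros((420,560),bool)
for n in("scene","top"):
    c=imaging.capture(n)
    for t,z,p0 in(("rack_mid",.0465,(.53,-.186,-.18)),("block_mid",.029,(.506,-.357,-.03)),("tote_mid",.054,(.46,.36,-.06)),("jar_mid",.034,(.495,.193,0))):
        for r in masks_of(n,t)[:1]:
            m=r["region"]
            x,f=fit([(c,m,E0)],t,p0,z); print(n,t,round(r["conf"],2),m.sum(),x[:2].round(4),np.degrees(x[2]).round(1),f.round())
E
```

```text
scene rack_mid 0.97 1242 [ 0.5295 -0.1883] -11.1 48.0
scene block_mid 0.87 653 [ 0.5044 -0.3582] -3.0 29.0
scene tote_mid 0.58 1584 [0.4561 0.3597] -3.2 100.0
scene jar_mid 0.91 335 [0.4942 0.1938] 1.9 54.0
top rack_mid 0.4 307 [ 0.4091 -0.0615] -48.8 1021.0
top block_mid 0.66 618 [ 0.5094 -0.3568] -1.4 39.0
top tote_mid 0.8 1887 [0.4634 0.3624] -3.9 70.0
```

```bash
python3 -c "
from rig import bot
print(bot.hand_in()); print(bot.read_state()['time_s'])"
```

```text
the job is handed in; nothing more can be done
None
the job is handed in; nothing more can be done
```

The stack is taken apart and the job is handed in at about 39 s. No verdict came back, so success rests on my own checks:

- **Jar:** it stands upright in the black-rimmed steel dish. I left the yellow and two blue look-alikes alone. The last scene-camera fit put it within about 1–2 mm of the dish centre.
- **Block:** it lies flat in the shorter dock, 1–2 mm off centre in both camera views, against about 10 mm of play.
- **Rack:** it stands in the longer dock, about 4 mm off centre lengthways and 2 mm sideways, against about 10 mm of play. Only the scene camera confirmed this, because the top camera's last rack fit was unusable. The top picture itself showed the rack inside the rim.
- **Tote:** I turned it end for end and lowered it onto the other tote. It touched down with the tool at 63.2 mm, where ledge contact was predicted (34 mm up; nesting would be 26 mm). After release the networks put its centre at 51 mm (scene) and 54 mm (top); 54 mm is expected on the ledges. The pictures show it level, with the single and double ledges swapped.

**Forces:** set-down forces read between each item's final lowering steps were at most about 8 N, the highest being the jar.

**Disagreements:** the two cameras differed by about 5 mm in x throughout, so I used their average and, for the totes, relative measurements. One last network call reported the block at the dish. I took that as a false detection, since the pictures show the block in its dock.

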